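# Lock a fresh filter into the solder-fume absorber

### The arm

A 6-joint arm with a two-finger parallel gripper is mounted at the origin on the work surface. World frame = base frame: x ahead of the robot, y to its left, z up, the work surface at z = 0. Lengths are in m, angles in rad, forces in N, time in s.
With the tool pointing down it reaches from about 0.275 to 0.825 m from the base axis. Payload 4.9 kg.
Tool frame: the origin (TCP) lies midway between the tips of the shut fingers; the grasp point (between the pads) lies 19 mm behind it (grip_point_offset is the distance from the TCP to the grasp point, in m); z points along the fingers, y is the line along which they close (so a half turn about z gives the same grasp; the last joint's range is limited). The gripper opens to 85 mm and grips with 20 to 120 N. Pads are 22 mm wide; open, the fingers measure 114 mm over their backs; the gripper's body (76 mm by 85 mm) begins 54 mm behind the grasp point. The pads swing forward as they close: fully open they stand 13 mm farther back than shut.
Start: joints at [0.987, 0.326, -0.193, 1.052, 0, 1.437], TCP at [0.239, 0.495, 0.231] pointing down, gripper open.
Joint ranges: [-2.65, 2.65], [-0.97, 1.79], [-1.3, 1.35], [-1.93, 2.1], [-1.47, 1.37], [-3.14, 3.14]. Speed limits (rad/s): [2.57, 2.57, 3.14, 3.14, 3.14, 3.14].

### API

Orientations are given as a rotation vector (axis times angle).
In Python, from cell import * gives the robot as it stands. Calls block until the motion is done:
- movep(position, orientation): joint-space move of the TCP to a pose.
- move_l(position, velocity=0.15, rot=None, until_force=None): straight line of the TCP; rot=None keeps the orientation; velocity is the mean speed in m/s. With until_force (N) it stops when the force on the tool has changed by that much, and returns True; else False.
- set_joints(angles): joint-space move.
- let_go() and grab(newtons=None): open the fingers fully, or close them until they stop; newtons is the grip in N (None keeps the last).
- sleep(seconds).
- ik(position, orientation): joint angles nearest the present ones, or None.
- get_state(): the state.
- grab_frame(name): name is "scene" or "top"; returns a dict with "img" (480x640x3 uint8, red, green, blue), "fx", "fy", "cx", "cy" (pixels), "cam_to_world" (4x4, takes a point from camera to world coordinates). Camera axes: x right, y down, z forward; pixel columns grow to the right and rows downward; lengths in m; the calibration is good to about 2 mm. A picture is of the moment at which its call begins. There is no depth.
A pose or a line that the arm cannot do raises MotionError and nothing moves.
- sign_off(): hands the job in; it is judged then, once.
Trained networks look in the newest picture that a camera, given by its name, has taken for a name from the list of things; names that differ only in an ending like _2 or _b are one class to them, and where a whole thing is asked for, a point or a joint stands for the part that bears it (a point fixed in the world has none). Each returns a list of dicts, best first, with "score" (0 to 1); they miss things now and then, are a little off and sometimes report something else, mostly with a low value. They report only what shows in the picture. A call takes as long as a camera call. They do not tell look-alikes from the thing itself.
- spot_in(camera, name): "centre" ([column, row] in pixels, amid what is visible of it).
- silhouettes(camera, name): "mask" (480x640 bool, what is visible of it) and "centre" ([column, row] in pixels, amid what is visible of it).
- tip_of(camera, name): "centre" ([column, row] in pixels: a listed point, or the origin of a listed thing).
The state is a dict: "clock": time; "q": joint angles; "joint_velocities": joint speeds; "tau": joint torques, N m; "position": TCP position; "eef_rot": TCP orientation; "contact_force": force on the tool from outside, world axes, zero at the start; "wrist_torque": the same for the moment, N m; "finger_gap": opening from 0.0 (shut) to 1.0 (fully open); "grasp_force": force on a finger pad.
Only numpy, scipy, OpenCV 4.12 (cv2) and the standard library are available. Lean on these libraries where they do the work, as an engineer would, in place of code of your own. Each camera call takes 0.05 s, during which the arm holds its last target. There are 200 camera calls.

### The job

Fit the fresh filter cartridge (white, with the blue bar handle) into the port on top of the fume absorber: let its two pins down into the notches, then twist it clockwise until its ramps have drawn it down tight against the seal, and let go. Work gently, by feel and without forcing, and leave the spent filter and everything else on the bench alone.

Things in the scene. Friction and masses are not known exactly. Their poses are not given: they have to be found in the camera images.
- fresh: Fresh filter cartridge: white upright cylinder, 60 mm diameter, 70 mm tall, bottom edge bevelled (5 mm in, 7 mm up), about 0.25 kg, standing on the bench. Origin: centre of the underside; z up; x along the bar handle and along the pins, y across the bar. A half turn about z makes no difference.
- bar (a point): Middle of the fresh cartridge's blue bar handle, 88 mm above its underside, on the axis. The bar is 56 mm long (x), 16 mm thick (y), and stands 36 mm tall, from 70 to 106 mm above the underside.
- pins (a point): Point on the fresh cartridge's axis, 11 mm above its underside, level with its two steel pins: round, 8 mm diameter, sticking out at +x and -x straight below the bar's ends, to 39 mm from the axis.
- spent: Spent filter cartridge, same shape and size as the fresh one but brown with a black bar handle; standing on the bench. Leave it alone. Origin and axes as for the fresh one. Fresh and spent may stand in either place.
- absorber: Fume absorber: fixed cream box 240 (x) x 220 (y) x 125 mm tall with the round steel and black port collar on its top. Origin: centre of its underside on the bench; z up; front (-x side) has the vent slots.
- port (a point): Centre of the port's mouth, level with the collar's flat top, 133 mm above the bench; axes as the absorber's. Round hole, 64 mm diameter; steel top from 32 to 49 mm radius, black bezel out to 62 mm. Two facing open notches about 13 mm wide, each marked by a yellow line on the bezel, let the pins down through the steel; anywhere else the pins land on top, underside 7 mm below the mouth.
- notches (a point): Same point as the port's. The notches lie roughly along its +x and -x, but the collar was clocked by hand up to 0.5 rad either way, which the measured pose does not show: see it or feel for it. The collar does not turn in use. Pins enter within about 0.06 rad of the notches' middle; then the cartridge rests on the spring seal, underside about 23 mm below the mouth.
- ramps (a point): On the axis, 8 mm below the mouth: ramps under the steel. Turned clockwise (seen from above) from the notches, the pins meet the ramps after about 0.4 to 0.7 rad and are pulled down, underside to about 26.5 mm below the mouth, until a hard stop at about 1.0 to 1.3 rad. How far differs each time: feel for it. Friction then holds it. Forcing it (over about 75 N) breaks it.
- seal (a joint): Spring-loaded rubber seal disc at the bottom of the port, hidden under the cartridge: how far it is pressed down (m). 0 when free (its face 22.5 mm below the port's mouth), 4 N per mm, limit 0.008. The cartridge's own weight presses it about 0.0006; cammed tight it reads about 0.004.
- breadboard: White solderless breadboard, 55 x 165 x 9 mm, lying on the bench. Origin: centre of its underside. Bystander.
- spool: Aluminium solder spool, 54 mm diameter, 42 mm tall, standing. Origin: centre of its underside. Bystander.
- driver: Screwdriver with an orange handle, lying on the bench. Bystander.
- cleaner: Small bottle with a red cap, 44 mm diameter, 110 mm tall. Origin: centre of its underside. Bystander.
Things that resemble listed ones, but are neither listed nor needed, are in the scene too. Leave any orange or yellow look-alike of the fresh alone.

How it is judged:
By the outcome, as a careful person would: the job done as asked, in the order asked, and still so for the second after the job is handed in, with the robot touching nothing.
It also fails if it takes over 72 s, if anything falls off the work surface, if the arm or the gripper's body presses on something with over 40 N, if the wrist force passes 120 N, or if a joint passes its speed limit or range.

## Working session

There is one attempt and no reset: what is moved stays moved. The work goes in short steps, each a Python script; the robot and the scene stay as the last script left them, time stands still between calls to the robot, and variables do not carry over. Pictures are saved under pics/ and viewed, at most 10 in all, crops included, and the job is handed in when it is done.

```bash
mkdir -p pics; ls
cat > h.py <<'E'
from cell import *
import numpy as np, cv2
def ray(f,px):
    T=np.array(f["cam_to_world"]); d=T[:3,:3]@[(px[0]-f["cx"])/f["fx"],(px[1]-f["cy"])/f["fy"],1]
    return T[:3,3],d
def atz(f,px,z):
    o,d=ray(f,px); return o+d*(z-o[2])/d[2]
def tri(fa,pa,fb,pb):
    A=[];b=[]
    for f,p in((fa,pa),(fb,pb)):
        o,d=ray(f,p); d=d/np.linalg.norm(d); P=np.eye(3)-np.outer(d,d); A.append(P); b.append(P@o)
    return np.linalg.lstsq(np.vstack(A),np.hstack(b),rcond=None)[0]
def proj(f,X):
    T=np.linalg.inv(np.array(f["cam_to_world"])); p=T[:3,:3]@X+T[:3,3]
    return np.array([f["fx"]*p[0]/p[2]+f["cx"],f["fy"]*p[1]/p[2]+f["cy"]])
def save(n,img): cv2.imwrite("pics/"+n+".png",cv2.cvtColor(img,cv2.COLOR_RGB2BGR))
E
python3 - <<'E'
from h import *
np.set_printoptions(precision=4,suppress=True)
s=grab_frame("scene");t=grab_frame("top")
save("scene0",s["img"]);save("top0",t["img"])
for c,f in(("scene",s),("top",t)):
    print(c,np.array(f["cam_to_world"])[:3],f["fx"])
    for n in("fresh","bar","spent","port","absorber"):
        r=tip_of(c,n); print(n,[(np.round(x["centre"],1),round(x["score"],2)) for x in r])
        z={"bar":.088,"port":.133}.get(n,0)
        for x in r[:3]: print("   ",atz(f,x["centre"],z))
st=get_state();print(st["clock"],st["position"],st["eef_rot"],st["contact_force"])
E
```

```text
pics
scene [[ 0.0671  0.565  -0.8224  1.1378]
 [ 0.9977 -0.0429  0.0519 -0.0651]
 [-0.006  -0.824  -0.5666  0.5138]] 457.4825726750142
fresh [(array([370.5, 227.5]), 0.94), (array([281.2, 300.3]), 0.84), (array([170.3, 325.8]), 0.83), (array([312.1, 223.1]), 0.66)]
    [0.3498 0.0932 0.    ]
    [ 0.5608 -0.0914  0.    ]
    [ 0.6075 -0.2649  0.    ]
bar [(array([281.2, 254.7]), 0.76), (array([369.7, 185.9]), 0.74), (array([161.4, 282.6]), 0.64), (array([307.9, 191.1]), 0.6), (array([295.8, 307.4]), 0.57)]
    [ 0.5525 -0.0869  0.088 ]
    [0.3332 0.0891 0.088 ]
    [ 0.6083 -0.2611  0.088 ]
spent [(array([186.4, 271.1]), 0.95), (array([281.7, 294.9]), 0.33)]
    [ 0.4691 -0.2632  0.    ]
    [ 0.5473 -0.0906  0.    ]
port [(array([469.2, 232.1]), 0.57)]
    [0.5778 0.1984 0.133 ]
absorber []
top [[-0.0186 -0.9959  0.0889  0.4711]
 [-0.9998  0.0185 -0.0014 -0.058 ]
 [-0.0003 -0.0889 -0.996   1.0652]] 596.7712548662369
fresh [(array([432.1, 210.1]), 0.89), (array([238.9, 360.3]), 0.74), (array([339.7, 236.5]), 0.72), (array([304.9, 360.6]), 0.62), (array([326.5, 171. ]), 0.57)]
    [ 0.6032 -0.2582  0.    ]
    [0.3436 0.0908 0.    ]
    [ 0.5587 -0.0911  0.    ]
bar [(array([322.5, 158.4]), 0.84), (array([230.7, 370.8]), 0.73), (array([339.7, 231.4]), 0.63), (array([441.8, 200.7]), 0.62), (array([307.3, 366.7]), 0.56)]
    [ 0.6823 -0.0625  0.088 ]
    [0.3377 0.0918 0.088 ]
    [ 0.5599 -0.0885  0.088 ]
spent [(array([435.9, 284.3]), 0.75), (array([162. , 219.9]), 0.28), (array([182.8, 225.3]), 0.2)]
    [ 0.4703 -0.2603  0.    ]
    [0.5945 0.2273 0.    ]
    [0.5841 0.1899 0.    ]
port [(array([163.4, 218.6]), 0.88)]
    [0.5812 0.1895 0.133 ]
absorber [(array([182.5, 225.1]), 0.71)]
    [0.5845 0.1904 0.    ]
0.6 [0.2391 0.4953 0.2313] [-0.7006 -3.0624 -0.    ] [-0.8038 -1.0216 -0.4326]
```

View pics/scene0.png

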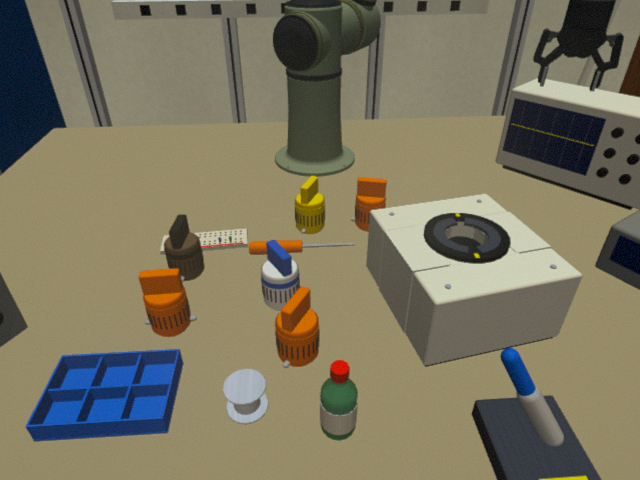

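View pics/top0.png

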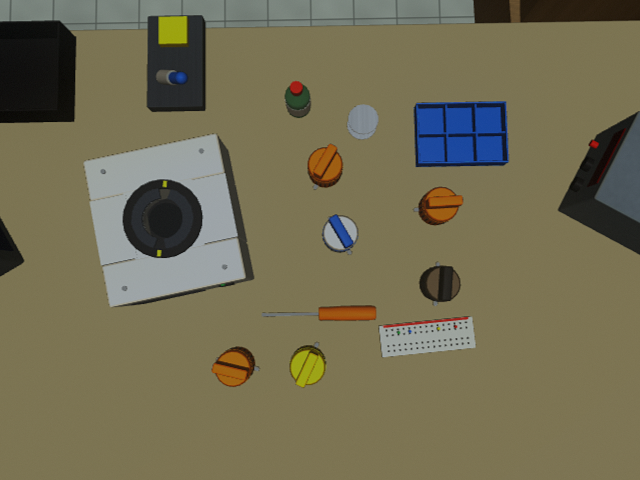

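White with blue bar is at scene (281,275) and top (340,232). The look-alikes are orange at scene (165,300), (297,330) and (370,205), yellow at (310,210), and the brown spent one at (185,250). Only (281,275) fits the description. The yellow notch marks are at top (165,184) and (159,253). I'll confirm this in a crop and measure.

Run:
```python
from h import *
np.set_printoptions(precision=4,suppress=True)
s=grab_frame("scene");t=grab_frame("top")
a=cv2.resize(t["img"][183:283,290:390],(400,400),interpolation=cv2.INTER_CUBIC)
b=cv2.resize(t["img"][168:268,113:213],(400,400),interpolation=cv2.INTER_CUBIC)
save("crop",np.hstack([a,b]))
def blobs(f,box,lo,hi):
    x0,y0,x1,y1=box
    m=cv2.inRange(cv2.cvtColor(f["img"][y0:y1,x0:x1],cv2.COLOR_RGB2HSV),lo,hi)
    n,l,st,c=cv2.connectedComponentsWithStats(m)
    return m,[(st[i,4],c[i]+[x0,y0]) for i in range(1,n) if st[i,4]>6]
# bar
m,bl=blobs(t,(310,203,370,263),(100,120,40),(130,255,255)); print("bar top",bl)
ys,xs=np.nonzero(m); pts=np.array([atz(t,(x+310,y+203),.106)[:2] for x,y in zip(xs,ys)])
c=pts.mean(0);w,v=np.linalg.eigh(np.cov(pts.T)); print("bar centre",c,"yaw",np.arctan2(v[1,1],v[0,1]),np.sqrt(w*12))
r=cv2.minAreaRect(pts.astype(np.float32)*1000);print(r)
m2,bs=blobs(s,(250,230,310,310),(100,120,40),(130,255,255)); print("bar scene",bs)
for f,box in((t,(113,168,213,268)),(s,(410,200,530,280))):
    _,y=blobs(f,box,(22,120,120),(38,255,255))
    P=[atz(f,q,.133)[:2] for _,q in y]; print("yellow",y,P)
    if len(P)==2: d=P[0]-P[1]; print(" mid",(P[0]+P[1])/2,"ang",np.arctan2(d[1],d[0]),"len",np.hypot(*d))
for n in("bar","pins","fresh"):
    A=[x["centre"] for x in tip_of("scene",n) if abs(x["centre"][0]-281)<15 and 230<x["centre"][1]<310]
    B=[x["centre"] for x in tip_of("top",n) if np.hypot(x["centre"][0]-340,x["centre"][1]-233)<15]
    if A and B: print(n,tri(s,A[0],t,B[0]))
A=tip_of("scene","port");B=tip_of("top","port")
if A and B: print("port",tri(s,A[0]["centre"],t,B[0]["centre"]))
```

```text
bar top [(np.int32(327), array([340.5138, 230.8746]))]
bar centre [ 0.5588 -0.0891] yaw -2.6436598653761667 [0.0181 0.055 ]
((552.2476196289062, -79.52852630615234), (58.251197814941406, 39.341854095458984), 29.638652801513672)
bar scene [(np.int32(229), array([278.6245, 250.5415])), (np.int32(37), array([285.7297, 269.2432])), (np.int32(55), array([276.8364, 285.1273]))]
yellow [(np.int32(24), array([164.5, 183.5])), (np.int32(23), array([158.5652, 252.6087]))] [array([0.6369, 0.188 ]), array([0.5278, 0.1968])]
 mid [0.5824 0.1924] ang -0.07998332383390766 len 0.10950348280762186
yellow [(np.int32(15), array([457.3333, 214.4   ])), (np.int32(23), array([476.3913, 255.    ]))] [array([0.5261, 0.1969]), array([0.6357, 0.1888])]
 mid [0.5809 0.1928] ang 3.0671740346906566 len 0.10993476706381619
bar [ 0.5631 -0.0874  0.0901]
pins [ 0.5564 -0.0888  0.0097]
fresh [ 0.5582 -0.0917 -0.0067]
port [0.5809 0.1928 0.1361]
```

View pics/crop.png

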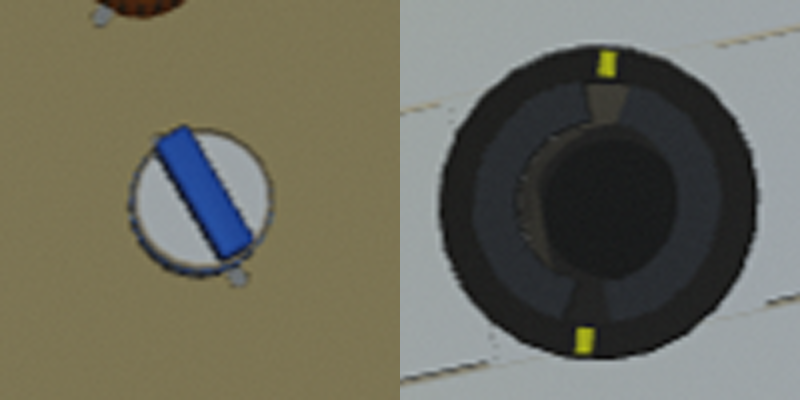

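The crop shows the white cartridge with the blue bar and its pin at lower right, and both notches in line with the yellow marks. The target is confirmed. The fresh cartridge is at about (0.559,-0.089) with yaw 0.51. The port is at about (0.5815,0.1926), with the notches at about -0.077.

```bash
cat >> h.py <<'E'
from scipy.spatial.transform import Rotation as R
np.set_printoptions(precision=4,suppress=True)
def rv(yaw): return (R.from_euler('z',yaw)*R.from_euler('x',np.pi)).as_rotvec()
def yaw(): 
    m=R.from_rotvec(get_state()["eef_rot"]).as_matrix(); return np.arctan2(m[1,0],m[0,0])
def show(tag=""):
    s=get_state(); print(tag,"t%.1f"%s["clock"],np.array(s["position"]),"yaw %.3f"%yaw(),"F",np.array(s["contact_force"]),"Tz",np.round(s["wrist_torque"],2),"gap %.3f grip %.0f"%(s["finger_gap"],s["grasp_force"]))
E
python3 - <<'E'
from h import *
for k in(0,np.pi):
    print([ (n,ik(p,rv(a+k))) for n,p,a in(("grasp",[.559,-.089,.0765],.51),("notch",[.5815,.1926,.2],-.077),("end",[.5815,.1926,.19],-1.4))])
E
```

```text
[('grasp', array([-0.2883,  0.5028, -0.3536,  0.7144, -0.    ,  2.3433])), ('notch', array([ 0.1994,  0.4626, -0.0678,  1.0405,  0.    , -2.8652])), ('end', array([ 0.1994,  0.4696, -0.0829,  1.0183,  0.    , -1.5422]))]
[('grasp', array([-0.2883,  0.5028, -0.3536,  0.7144,  0.    , -0.7983])), ('notch', array([ 0.1994,  0.4626, -0.0678,  1.0405,  0.    ,  0.2764])), ('end', array([ 0.1994,  0.4696, -0.0829,  1.0183,  0.    ,  1.5994]))]
```

Run:
```python
from h import *
o=rv(.51+np.pi); x,y=.559,-.089
p=get_state()["position"]; move_l([p[0],p[1],.29],.3)
movep([x,y,.25],o); show("above")
move_l([x,y,.1],.2); 
print(move_l([x,y,.0765],.05,until_force=8)); show("down")
grab(30); show("grabbed")
f=grab_frame("scene"); save("grasp",f["img"][180:330,200:400].repeat(3,0).repeat(3,1))
```

```text
above t3.8 [ 0.559  -0.0883  0.2499] yaw -2.631 F [-0.51    0.737  -0.0739] Tz [0.01 0.05 0.03] gap 0.996 grip 0
False
down t5.3 [ 0.5589 -0.089   0.0763] yaw -2.632 F [ 0.39   -0.0959 -0.0891] Tz [-0.01 -0.02 -0.04] gap 1.002 grip 0
grabbed t6.0 [ 0.559  -0.0891  0.0765] yaw -2.632 F [ 0.8433  0.0097 -0.1296] Tz [-0.05 -0.03  0.  ] gap 0.183 grip 36
```

View pics/grasp.png

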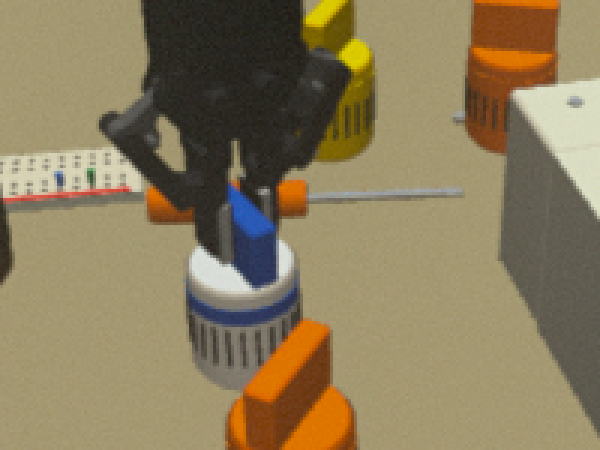

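The grasp looks sound: the pads are on the blue bar at (240,230) in the crop, and the gap is 15.6 mm, matching the bar. Next I'll lift, carry it over the port, and check the alignment close up.

Run:
```python
from h import *
grab(60)
move_l([.559,-.089,.285],.2); show("lift")
o=rv(-.077+np.pi)
movep([.5815,.1926,.285],o); show("over")
move_l([.5815,.1926,.222],.12); sleep(.3); show("near")
f=grab_frame("scene"); save("near",cv2.resize(f["img"][130:280,380:580],(800,600),interpolation=cv2.INTER_CUBIC))
t=grab_frame("top")
for n in("fresh","pins","bar"):
    for c,g in(("scene",f),("top",t)):
        for x in tip_of(c,n)[:6]:
            z={"fresh":.1455,"pins":.1565,"bar":.2335}[n]; P=atz(g,x["centre"],z)
            if np.hypot(P[0]-.58,P[1]-.193)<.04: print(c,n,x["centre"],P,x["score"])
print("expected px of underside centre, pins", proj(f,np.array([.5815,.1926,.1455])))
```

```text
lift t7.4 [ 0.5582 -0.0888  0.2837] yaw -2.632 F [-0.3243  0.0109 -2.6751] Tz [-0.05  0.02  0.06] gap 0.178 grip 60
over t8.5 [0.5814 0.1918 0.2844] yaw 3.064 F [-0.1565  0.0119 -2.3085] Tz [-0.05  0.01  0.03] gap 0.177 grip 60
near t9.5 [0.5819 0.1927 0.2227] yaw 3.065 F [-0.6457  0.4044 -2.1117] Tz [-0.01 -0.02  0.02] gap 0.181 grip 60
scene fresh [469.4, 226.8] [0.5823 0.1949 0.1455] 0.56
scene fresh [464.3, 235.6] [0.6047 0.1797 0.1455] 0.28
top fresh [158.7, 216.3] [0.5834 0.1935 0.1455] 0.76
scene pins [467.0, 223.7] [0.5904 0.1865 0.1565] 0.85
top pins [157.7, 218.6] [0.5785 0.192  0.1565] 0.56
scene bar [478.7, 171.1] [0.5765 0.1938 0.2335] 0.66
expected px of underside centre, pins [467.7083 226.5851]
```

View pics/near.png

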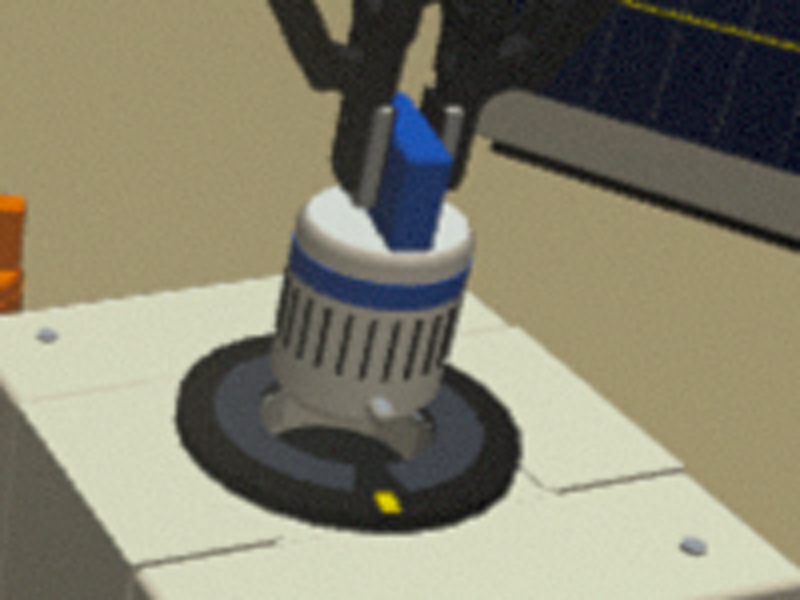

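The picture shows the cartridge held over the port. Its near pin, at (382,407), sits above the notch at (375,475). I'll lower it by feel.

Run:
```python
from h import *
print(move_l([.5815,.1926,.186],.025,until_force=6)); show("down")
```

```text
False
down t11.5 [0.5815 0.1926 0.1863] yaw 3.065 F [-1.5098 -0.6323  0.7199] Tz [-0.09  0.3   0.02] gap 0.176 grip 61
```

Underside is 23 mm below the mouth with under 2 N of side force, so the pins are in the notches. Now I'll twist clockwise in small steps, following it down.

```bash
cat > tw.py <<'E'
from h import *
import sys
def twist(y0,z,total,step=.05,tlim=1.0):
    T0=get_state()["wrist_torque"][2]; a=y0; turned=0; log=[]
    while turned<total-1e-6:
        turned+=step; a-=step
        movep([.5815,.1926,z],rv(a)); s=get_state()
        F=np.array(s["contact_force"]); T=s["wrist_torque"][2]
        print("%.2f t%.1f z%.4f cmdz %.4f yawerr %.3f F %s Tz %.2f gap %.3f"%(turned,s["clock"],s["position"][2],z,(yaw()-a+np.pi)%(2*np.pi)-np.pi,np.round(F,1),T,s["finger_gap"]))
        if abs(T-T0)>tlim or np.linalg.norm(F)>25: print("limit"); break
        if F[2]<-3: z-=min(.0008,.0002*(-F[2]-2)+.0001)
        if F[2]>6: z+=.0003
    return a,z
E
python3 - <<'E'
from tw import *
print(twist(np.pi-.077,.186,.75))
E
```

```text
0.05 t11.7 z0.1862 cmdz 0.1860 yawerr 0.001 F [-0.3  0.5  0.9] Tz 0.01 gap 0.176
0.10 t12.0 z0.1862 cmdz 0.1860 yawerr 0.002 F [-1.   0.9  1.1] Tz 0.06 gap 0.179
0.15 t12.2 z0.1861 cmdz 0.1860 yawerr 0.002 F [-0.9  1.   1.1] Tz 0.01 gap 0.176
0.20 t12.5 z0.1861 cmdz 0.1860 yawerr 0.002 F [-0.9  1.8  0.5] Tz 0.01 gap 0.174
0.25 t12.7 z0.1861 cmdz 0.1860 yawerr 0.002 F [-0.6  0.3  1.1] Tz 0.01 gap 0.178
0.30 t13.0 z0.1861 cmdz 0.1860 yawerr 0.002 F [-1.   0.1  2.3] Tz 0.01 gap 0.173
0.35 t13.2 z0.1861 cmdz 0.1860 yawerr 0.002 F [-1.1  1.3  1.2] Tz 0.03 gap 0.175
0.40 t13.5 z0.1860 cmdz 0.1860 yawerr 0.002 F [-0.5  0.9  0.9] Tz 0.02 gap 0.176
0.45 t13.7 z0.1860 cmdz 0.1860 yawerr 0.002 F [-1.9  1.4  1. ] Tz 0.07 gap 0.177
0.50 t14.0 z0.1860 cmdz 0.1860 yawerr 0.002 F [-0.6  0.5  1.4] Tz -0.05 gap 0.174
0.55 t14.2 z0.1860 cmdz 0.1860 yawerr 0.002 F [-0.9  1.3  1.9] Tz -0.04 gap 0.178
0.60 t14.5 z0.1860 cmdz 0.1860 yawerr 0.002 F [-1.1  0.8  0.8] Tz -0.04 gap 0.180
0.65 t14.7 z0.1860 cmdz 0.1860 yawerr 0.002 F [0.3 2.  1.5] Tz -0.02 gap 0.178
0.70 t15.0 z0.1860 cmdz 0.1860 yawerr 0.002 F [-0.   2.4  0.8] Tz -0.11 gap 0.177
0.75 t15.2 z0.1859 cmdz 0.1860 yawerr 0.002 F [ 2.1  3.1 -0.6] Tz 0.09 gap 0.176
(2.314592653589796, 0.186)
```

Run:
```python
from tw import *
print(twist(2.314592653589796,.186,.39,.03))
```

```text
0.03 t15.5 z0.1859 cmdz 0.1860 yawerr 0.002 F [ 4.   3.1 -2.7] Tz 0.14 gap 0.176
0.06 t15.7 z0.1858 cmdz 0.1860 yawerr 0.001 F [ 3.4  3.9 -4.8] Tz 0.10 gap 0.179
0.09 t16.0 z0.1854 cmdz 0.1853 yawerr 0.001 F [ 3.   4.5 -2.4] Tz 0.10 gap 0.180
0.12 t16.2 z0.1853 cmdz 0.1853 yawerr 0.001 F [ 5.   3.1 -4.9] Tz 0.11 gap 0.176
0.15 t16.5 z0.1850 cmdz 0.1847 yawerr 0.001 F [ 4.6  2.9 -1.9] Tz 0.08 gap 0.177
0.18 t16.7 z0.1849 cmdz 0.1847 yawerr 0.001 F [ 5.2  4.3 -3.3] Tz 0.14 gap 0.178
0.21 t17.0 z0.1846 cmdz 0.1843 yawerr 0.001 F [ 5.4  4.1 -3.4] Tz 0.13 gap 0.178
0.24 t17.2 z0.1843 cmdz 0.1839 yawerr 0.001 F [ 5.4  3.8 -2.2] Tz 0.13 gap 0.176
0.27 t17.5 z0.1842 cmdz 0.1839 yawerr 0.001 F [ 5.2  4.  -3.5] Tz 0.19 gap 0.174
0.30 t17.7 z0.1839 cmdz 0.1835 yawerr 0.001 F [ 4.1  3.6 -1.5] Tz 0.01 gap 0.175
0.33 t18.0 z0.1838 cmdz 0.1835 yawerr 0.001 F [ 5.4  3.7 -3.2] Tz 0.11 gap 0.176
0.36 t18.2 z0.1835 cmdz 0.1832 yawerr 0.001 F [ 5.6  2.7 -3.1] Tz 0.12 gap 0.175
0.39 t18.5 z0.1833 cmdz 0.1828 yawerr 0.001 F [ 5.5  3.6 -2. ] Tz 0.15 gap 0.176
(1.9245926535897977, np.float64(0.182839018431159))
```

Run:
```python
from tw import *
print(twist(1.9245926535897977,.1828,.24,.02,.8))
show()
```

```text
0.02 t18.7 z0.1832 cmdz 0.1828 yawerr 0.001 F [ 4.2  3.3 -2.6] Tz 0.22 gap 0.176
0.04 t19.0 z0.1832 cmdz 0.1828 yawerr 0.001 F [ 4.7  3.  -2.5] Tz 0.04 gap 0.177
0.06 t19.2 z0.1832 cmdz 0.1828 yawerr 0.001 F [ 4.7  3.4 -2.3] Tz 0.24 gap 0.175
0.08 t19.5 z0.1832 cmdz 0.1828 yawerr 0.002 F [ 4.   4.  -2.2] Tz 0.28 gap 0.179
0.10 t19.7 z0.1833 cmdz 0.1828 yawerr 0.001 F [ 6.2  3.7 -4.2] Tz 0.14 gap 0.180
0.12 t20.0 z0.1832 cmdz 0.1823 yawerr 0.003 F [ 5.7  3.3 -1.1] Tz 0.73 gap 0.177
0.14 t20.2 z0.1833 cmdz 0.1823 yawerr 0.004 F [ 5.4  3.3 -0.5] Tz 1.24 gap 0.186
limit
(1.7845926535897976, np.float64(0.1822652820032305))
 t20.2 [0.5833 0.1927 0.1833] yaw 1.789 F [ 5.4123  3.3163 -0.4938] Tz [ 0.73 -1.45  1.24] gap 0.186 grip 64
```

The torque rose sharply at about 1.27 rad, after the draw-down had levelled off with the underside about 26.3 mm below the mouth. That is the hard stop. I'll ease off the torque, let go and look.

Run:
```python
from h import *
movep([.5815,.1926,.1824],rv(1.7846+.022)); show("relaxed")
let_go(); show("open")
p=get_state()["position"]; move_l([p[0],p[1],.30],.12); show("up")
movep([.40,.35,.33],rv(1.8)); sleep(.2); show("away")
f=grab_frame("scene");t=grab_frame("top")
save("end",np.hstack([cv2.resize(f["img"][140:290,390:540],(400,400)),cv2.resize(t["img"][158:278,103:223],(400,400))]))
x0,y0=113,158
m=cv2.inRange(cv2.cvtColor(t["img"][158:278,103:223],cv2.COLOR_RGB2HSV),(100,120,40),(130,255,255))
n,l,st,c=cv2.connectedComponentsWithStats(m); i=1+np.argmax(st[1:,4]); ys,xs=np.nonzero(l==i)
P=np.array([atz(t,(x+103,y+158),.2127)[:2] for x,y in zip(xs,ys)]); w,v=np.linalg.eigh(np.cov(P.T))
print(P.mean(0),"yaw",np.arctan2(v[1,1],v[0,1])%np.pi,np.sqrt(12*w))
```

```text
relaxed t20.5 [0.5834 0.1927 0.1833] yaw 1.809 F [ 6.3015  3.283  -1.5939] Tz [ 0.96 -1.51  0.59] gap 0.175 grip 61
open t21.2 [0.5814 0.1925 0.1824] yaw 1.807 F [0.0978 0.0355 0.1746] Tz [-0.03  0.02 -0.03] gap 1.003 grip 0
up t22.3 [0.581  0.1924 0.2991] yaw 1.807 F [ 0.4609 -0.1811 -0.3606] Tz [ 0.04  0.01 -0.06] gap 0.999 grip 0
away t23.5 [0.4011 0.3492 0.3295] yaw 1.798 F [ 0.2831 -0.5066  0.3667] Tz [ 0.   -0.07 -0.01] gap 1.002 grip 0
[0.5805 0.1879] yaw 1.777273360590718 [0.0194 0.0561]
```

View pics/end.png

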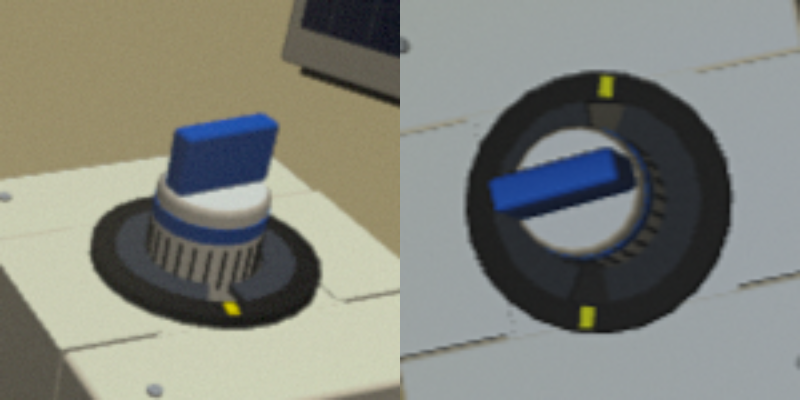

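The picture shows the cartridge seated upright in the port. Its bar, at (560,180) in the right half, is turned about 1.27 rad clockwise from the yellow marks, and it has not sprung back or risen.

```bash
python3 -c "
from cell import *
print(sign_off())"
```

```text
the job is handed in; nothing more can be done
None
```

The fresh cartridge is in the port, twisted clockwise about 1.27 rad to its hard stop and drawn down about 3 mm onto the seal; I let go, backed the arm clear, and handed the job in at about 24 s.

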